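# Clamp the injector body, then show its new nozzle to the inspection camera

### The job

The injector body is already standing in the lever chuck: swing the chuck's lever clockwise (seen from above) all the way to its stop so that the jaws grip the body. Then take the nozzle in its cap nut out of the cradle, holding it by the nut, and present it to the inspection camera: level, on the lens axis, with the nozzle tip pointing straight into the lens and 60 mm in front of it. Finish holding it there, still and in the air, do not put it down; its fine tip must touch nothing at any time, and leave the camera and the other things where they are.

Things in the scene. Friction and masses are not known exactly. Their poses are not given: they have to be found in the camera images.
- chuck: Lever chuck bolted to the bench: dark square base 150 x 150 x 12 mm and a round aluminium body 90 mm in diameter up to 72 mm, with three small steel jaws on top (to 84 mm). Origin on the bench under its axis, z up. A 5 mm radius steel stop pin stands on the base at x -60, y +10 mm.
- lever (a joint): Chuck lever, turning about the chuck's vertical axis, in rad: 0 = against the stop pin, body clamped (the lever then points to the chuck's own -x); it opens counter-clockwise seen from above (towards the chuck's -y), to 1.4 at most. It stays where it is left and takes about 2 N at the ball to move, 4 N over the last few degrees as the jaws bite; the jaws close with it.
- lever_ball (a point): Centre of the black ball, 30 mm in diameter, at the end of the lever: 125 mm from the chuck's axis, 87 mm above the bench. A 10 mm steel rod runs from it down and inwards to the chuck.
- injector: Injector body standing loosely in the chuck's bore, thread upwards: steel, 24 mm in diameter, 120 mm long, its top 140 mm above the bench, a short inlet stub out of its side. Origin at the centre of its foot, z along its axis, up.
- cradle: Grey plastic part cradle, fixed: base 130 x 180 x 6 mm, origin on the bench under its middle. Two lying places, at y -42 and y +42 mm, each with two V rests 5 mm thick at x -21 and x +21 mm (37 mm free between them), which carry a part along the cradle's x with its axis 36 mm above the bench; the rests' tops are 36 mm above the bench and reach 19 mm to each side of the part's axis.
- nozzle: The part to show: nozzle in its steel cap nut, lying in one of the cradle's two places. The nut is a cylinder 24 mm in diameter, from 30 mm behind to 26 mm ahead of the origin; the nozzle stands out of its front. Origin on the axis, x along the axis towards the tip. 0.12 to 0.23 kg; balanced near its origin. Held by the nut.
- nozzle_tip: The nozzle itself, the thin dark stepped end (9 mm, then 5.6 mm in diameter) that stands out of the nut from 30 to 56 mm ahead of the nozzle's origin; same origin and axes as the nozzle. Must touch nothing.
- tip (a point): The very end of the nozzle, 56 mm ahead of the nozzle's origin on its axis.
- magnet_head: Bystander in the cradle's other place: steel cylinder 24 mm in diameter and 60 mm long with a black plug (18 x 16 x 14 mm) on one end and no thin tip. Origin at the middle of the cylinder, on its axis.
- stand: Inspection camera's stand, fixed: dark base 170 x 130 x 16 mm (130 mm of it towards the stand's -x, 40 mm behind) and an upright steel column 25 mm in diameter to 300 mm. Origin on the bench under the column's axis; its x points from the lens back to the column, so the camera looks along the stand's -x.
- camera_head (a joint): Height setting of the camera on its column, in m: the level lens axis lies 180 mm + this above the bench. Clamped stiffly; not to be moved.
- lens (a point): Centre of the lens front (black barrel 38 mm in diameter), 130 mm from the column towards the stand's -x. The barrel widens to 46 mm behind it.
- focus (a point): The place for the nozzle tip: on the lens axis, 60 mm in front of the lens. Its x axis points along the lens axis into the lens.
- spanner: Bystander: open-ended spanner, 170 mm long, lying on the bench.
- spray: Bystander: white spray bottle with a black trigger head, 72 mm in diameter, 190 mm tall. Origin under its middle.
- washer_cup: Bystander: small clear plastic cup, 64 mm in diameter, 35 mm high. Origin under its middle.
Things that resemble listed ones, but are neither listed nor needed, are in the scene too. What is meant by the cradle is not turquoise, and is the smaller of those in its own colour.

How it is judged (in metres and radians):
On the way, in this order (a step that is already met when the one before it is completed fails the run):
1. the chuck lever is against its stop (value of joint lever below 0.06 rad), for 0.2 s.
2. the nozzle is lifted out of the cradle between the fingers (height (world z) of nozzle above 0.07 m and contact force between nozzle and the fingers above 1 N), for 0.2 s.
At the end, for the whole second after the job is handed in: Lever within 0.06 rad of its stop, injector body still upright at the bottom of the chuck. The fingers alone hold the nozzle, at rest: tip within 12 mm of the point 60 mm in front of the lens on its axis, nozzle axis within 10 degrees of the lens axis, tip towards the lens (value of joint lever below 0.06 rad and horizontal distance between injector and chuck below 0.005 m and angle between injector's own z axis and vertical below 0.06 rad and height (world z) of injector below 0.024 m and distance between tip and focus below 0.012 m and angle between the x axis of nozzle and the x axis of focus, either way round below 0.175 rad and x of nozzle in the frame of focus below -0.03 m and contact force between nozzle and the fingers above 1 N and contact force between nozzle and cradle below 0.05 N and contact force between nozzle and stand below 0.05 N and linear speed of nozzle below 0.02 m/s and angular speed of nozzle below 0.15 rad/s); the arm keeps its last pose, push and grip.
It fails at once if the nozzle's fine tip touches something (contact force between nozzle_tip and anything else above 0.3 N).
It fails at once if the camera or its stand is bumped or moved (contact force between stand and anything else above 3 N or distance of lens from where it was at the start of the episode above 0.003 m).
It fails at once if the magnet head is disturbed (distance of magnet_head from where it was at the start of the episode above 0.015 m).
It fails at once if a bystander on the bench is disturbed (distance of any of spanner, spray, washer_cup from where it was at the start of the episode above 0.03 m).
It fails at once if the injector body is pulled out of the chuck (height (world z) of injector above 0.035 m).
It also fails if it takes over 58 s, if anything falls off the work surface, if the arm or the gripper's body presses on something with over 40 N, if the wrist force passes 120 N, or if a joint passes its speed limit or range.

### The arm

A 6-joint arm with a two-finger parallel gripper is mounted at the origin on the work surface. World frame = base frame: x ahead of the robot, y to its left, z up, the work surface at z = 0. Lengths are in m, angles in degrees, forces in N, time in s.
With the tool pointing down it reaches from about 0.25 to 0.725 m from the base axis. Payload 9.7 kg.
Tool frame: the origin (TCP) lies at the very end of the fingers, on their centre line; the grasp point (between the pads) lies 19 mm behind it; z points along the fingers, x is the direction in which the jaws open and shut, and the axes are right-handed (so a half turn about z gives the same grasp; the last joint's range is limited). The gripper opens to 85 mm and grips with 20 to 120 N. Pads are 22 mm wide; open, the fingers measure 114 mm over their backs; the gripper's body (76 mm by 85 mm) begins 54 mm behind the grasp point. The pads swing forward as they close: fully open they stand 13 mm farther back than shut.
Start: joints at [-76.604, 4.979, 10.078, 95.1, 0, 90], TCP at [0.127, -0.535, 0.231] pointing down, gripper open.
Joint ranges: [-179.16, 179.16], [-48.56, 103.87], [-65.8, 70.77], [-126.05, 130.52], [-82.76, 87.17], [-180, 180]. Speed limits (degrees/s): [127.2, 127.2, 147.25, 180, 180, 180].

### API

Orientations are given as [roll, pitch, yaw] about the fixed x, y, z axes, in that order (R = Rz(yaw) Ry(pitch) Rx(roll)).
In Python, from plant import r gives the robot as it stands.
- The arm moves only by the shell command python3 -m jog 'ROWS' [FORCE]. ROWS is JSON, a list of rows, each a list of 3 entries, a list of its own where there are three numbers: the shift along the tool's x, y, z in mm, then the turn, a rotation vector about the tool's x, y, z in rad, then the opening, from -1 (shut) to 1 (fully open). In form: [[[dx, dy, dz], [rx, ry, rz], hand], ...]. A call has 1 to 12 rows; each row shifts and turns the pose as measured when the row begins, along the tool's axes as they then stand; what a row does not reach is not made up. A row lasts 1/10 s, in which the tool goes at most 50 mm and 8.59 degrees, less where a joint would pass 70% of its speed; a pose out of reach is approached as far as the arm can. A call is refused whole if a number of a shift passes 50 or a number of a turn 0.15, either way. A call with a gripper value outside its range is refused whole. The fingers move at their own pace and stop on an object; FORCE is the grip in N (left out, the last holds). Time passes only in rows, so rows that do not move let the fingers close. It gives the time, the measured TCP pose, the force and the opening at its end, in the units of the state.
- r.sense(): the state, without advancing time (a new reading comes with each control period).
- r.snapshot(name): name is "side" or "top" or "wrist"; returns the picture (400x640x3 uint8, red, green, blue); there is no depth.
- r.camera_params(name): a dict with "intrinsics" (3x3 intrinsics, pixels), "world_from_camera" (4x4, takes a point from camera to world coordinates). Camera axes: x right, y down, z forward; pixel columns grow to the right and rows downward; lengths in m; the calibration is good to about 2 mm. A picture is of the moment at which its call begins: read the wrist's pose just before it. camera_params takes no time and is no camera call; for the wrist camera it gives the pose at the moment of the call.
- r.finish_job(): hands the job in, once; it reports no verdict.
The state is a dict: "t": time; "qpos": joint angles; "qvel": joint speeds; "joint_torque": joint torques, N m; "tool_pos": TCP position; "tool_rot": TCP orientation; "wrist_force": force on the tool from outside, world axes, zero at the start; "ft_torque": the same for the moment, N m; "opening": opening from 0.0 (shut) to 1.0 (fully open).
Only numpy, scipy, OpenCV 4.12 (cv2) and the standard library are available. Lean on these libraries where they do the work, as an engineer would, in place of code of your own. Each camera call takes 0.05 s, during which the arm holds its last target.

## Working session

There is one attempt and no reset: what is moved stays moved. The work goes in short steps, Python scripts to look and compute and a shell command to move; the robot and the scene stay as the last step left them, time stands still between calls to the robot, and variables do not carry over. Pictures are saved under pics/ and viewed, and the job is handed in when it is done.

```bash
ls; mkdir -p pics; python3 - <<'E'
from plant import r
import cv2
print(r.sense())
for n in ("side","top","wrist"):
    p=r.camera_params(n); print(n,p["intrinsics"],p["world_from_camera"])
    cv2.imwrite(f"pics/{n}0.png",cv2.cvtColor(r.snapshot(n),cv2.COLOR_RGB2BGR))
E
```

```text
pics
{'t': 0.0, 'qpos': array([-7.66035112e+01,  5.01109648e+00,  1.00339266e+01,  9.50999373e+01,
        2.43271650e-03,  9.00012585e+01]), 'qvel': array([ 0.03876238, -0.02461567, -0.00540005, -0.01680545, -0.06904033,
       -0.03381658]), 'joint_torque': array([-1.08964665e-03, -5.20395613e+01,  4.64799070e+01,  1.65873062e-02,
       -1.29728735e-05,  8.83116940e-06]), 'tool_pos': array([ 0.12738578, -0.53480268,  0.23057838]), 'tool_rot': array([-1.79997569e+02,  7.71073229e-02, -7.66047697e+01]), 'wrist_force': array([0.01865812, 0.39571648, 0.41463878]), 'ft_torque': array([ 0.02465275, -0.03013016,  0.01328667]), 'opening': 0.9992532631991088}
side [[499.24421375   0.         312.06399808]
 [  0.         499.24421375 201.02216113]
 [  0.           0.           1.        ]] [[ 0.99586223 -0.0629154   0.06557487  0.41506797]
 [-0.08969068 -0.56431135  0.82067551 -1.04658786]
 [-0.01462849 -0.8231612  -0.56761928  0.90051288]
 [ 0.          0.          0.          1.        ]]
top [[480.60838739   0.         318.43112855]
 [  0.         480.60838739 195.93740322]
 [  0.           0.           1.        ]] [[-0.03009591 -0.98246092  0.18402385  0.21722658]
 [-0.99949846  0.02776535 -0.0152287   0.11164064]
 [ 0.00985212 -0.18438988 -0.9828038   1.66850412]
 [ 0.          0.          0.          1.        ]]
wrist [[278.57494726   0.         321.11068289]
 [  0.         278.57494726 197.60485265]
 [  0.           0.           1.        ]] [[ 0.23141023 -0.93990537 -0.25105219  0.19072371]
 [-0.97285502 -0.22398525 -0.0581698  -0.52009776]
 [-0.00155788  0.25769847 -0.96622413  0.37319494]
 [ 0.          0.          0.          1.        ]]
```

View pics/side0.png

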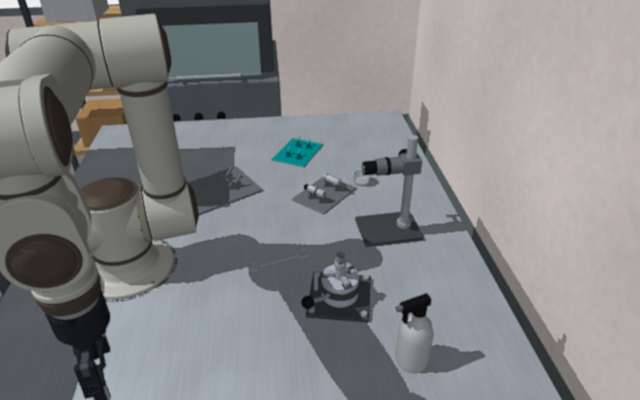

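View pics/top0.png

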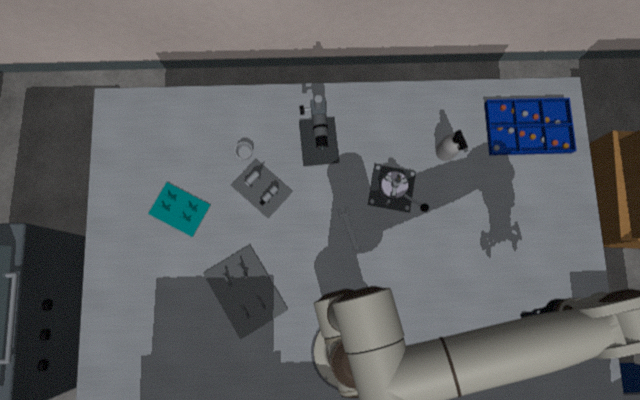

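View pics/wrist0.png

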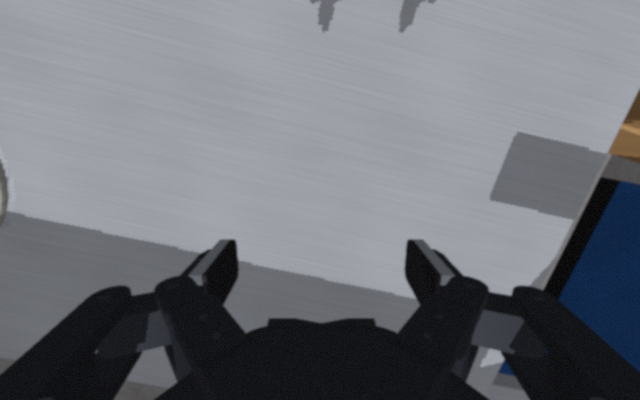

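The side view shows the chuck at (340,290), its ball at (308,302), the camera stand at (405,190) and the cradle at (323,193). In the top view the chuck is at (395,183), its ball at (425,207), the cradle at (261,188) and the stand at (320,130). I'll zoom in on these.

```bash
python3 - <<'E'
import cv2,numpy as np
t=cv2.imread("pics/top0.png");s=cv2.imread("pics/side0.png")
def c(im,x0,y0,x1,y1,k): return cv2.resize(im[y0:y1,x0:x1],None,fx=k,fy=k,interpolation=cv2.INTER_CUBIC)
cv2.imwrite("pics/z1.png",c(t,220,80,350,220,4)) 
cv2.imwrite("pics/z2.png",c(t,350,130,480,230,6))
cv2.imwrite("pics/z3.png",c(s,280,130,440,250,5))
cv2.imwrite("pics/z4.png",c(s,290,240,390,330,6))
E
```

```text
(no output)
```

View pics/z1.png

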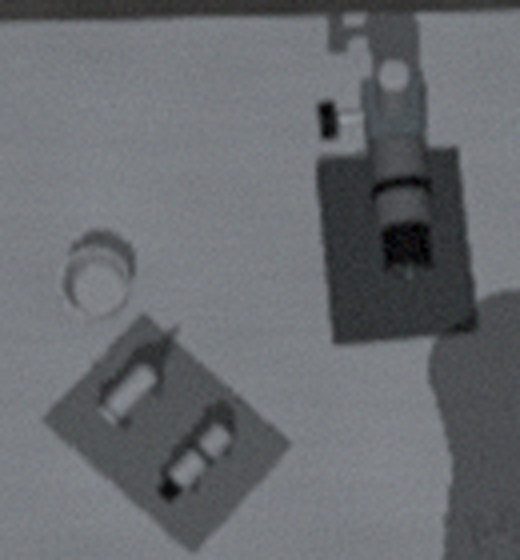

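View pics/z2.png

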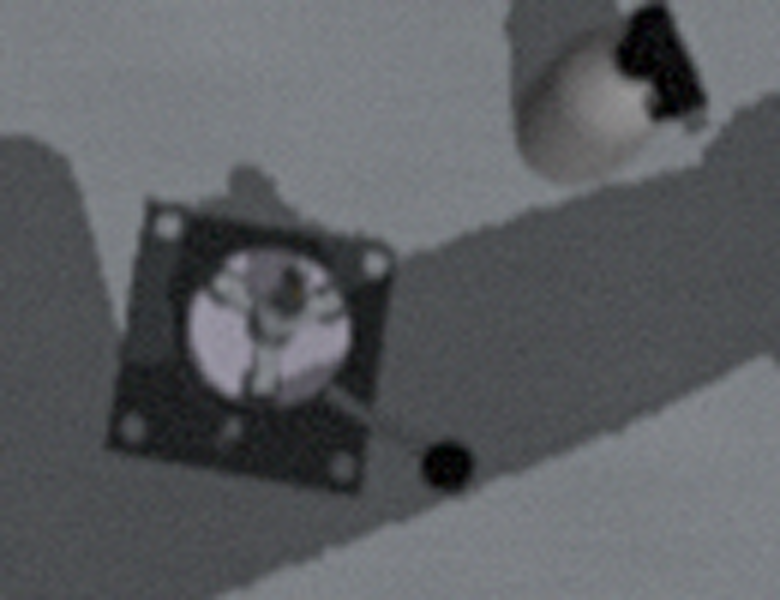

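View pics/z3.png

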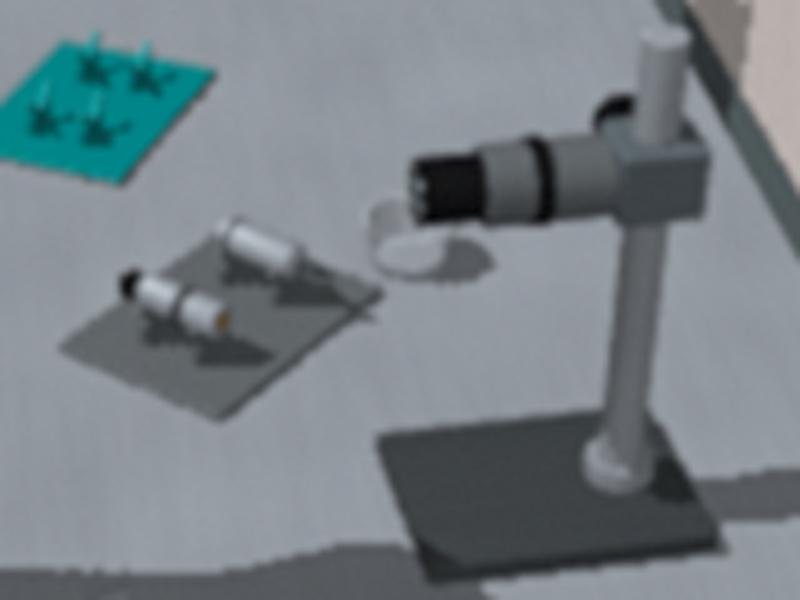

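View pics/z4.png

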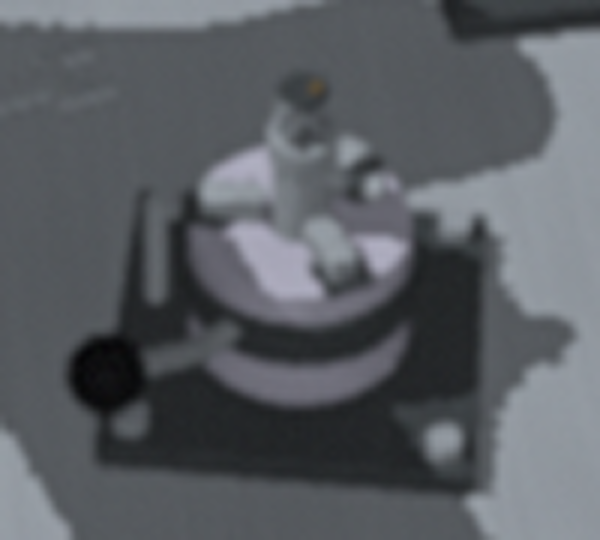

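The nozzle (bare nut with a thin tip) lies in the grey cradle at z1 (130,390), with its tip towards the upper right (world +x, -y). The magnet head with the black plug is at (195,455). The chuck's stop pin is at z2 (230,430) and the ball at (447,465). Next I'll measure these.

```bash
cat > h.py <<'E'
import numpy as np, cv2
from plant import r
def ray(n,u,v,P=None):
    P=P or r.camera_params(n); K=P["intrinsics"]; T=P["world_from_camera"]
    d=T[:3,:3]@np.linalg.solve(K,[u,v,1.]); return T[:3,3],d/np.linalg.norm(d)
def onz(n,u,v,z,P=None):
    o,d=ray(n,u,v,P); return o+d*(z-o[2])/d[2]
def tri(*rays):
    A=np.zeros((3,3));b=np.zeros(3)
    for o,d in rays:
        M=np.eye(3)-np.outer(d,d);A+=M;b+=M@o
    p=np.linalg.solve(A,b)
    return p,[1000*np.linalg.norm((np.eye(3)-np.outer(d,d))@(p-o)) for o,d in rays]
def proj(n,p,P=None):
    P=P or r.camera_params(n); T=np.linalg.inv(P["world_from_camera"]); c=T[:3,:3]@np.asarray(p)+T[:3,3]
    q=P["intrinsics"]@c; return q[:2]/q[2]
def snap(n,f):
    P=r.camera_params(n); im=cv2.cvtColor(r.snapshot(n),cv2.COLOR_RGB2BGR); cv2.imwrite(f"pics/{f}.png",im); return im,P
E
python3 - <<'E'
from h import *
np.set_printoptions(precision=4,suppress=True)
t=cv2.imread("pics/top0.png");s=cv2.imread("pics/side0.png")
def blob(im,x0,y0,x1,y1,thr):
    m=(im[y0:y1,x0:x1].max(2)<thr).astype(np.uint8)
    n,l,st,c=cv2.connectedComponentsWithStats(m)
    i=1+np.argmax(st[1:,4]); return c[i]+[x0,y0],st[i]
bt=blob(t,415,198,436,217,25);bs=blob(s,298,292,316,312,30)
print("ball",bt,bs,tri(ray("top",*bt[0]),ray("side",*bs[0])))
def Z(x,y,x0,y0,k): return x0+(x+.5)/k-.5,y0+(y+.5)/k-.5
# chuck base corners from top crop z2 (k6, 350,130)
cs=[onz("top",*Z(x,y,350,130,6),.012) for x,y in ((150,203),(395,250),(358,492),(107,446))]
c=np.mean(cs,0);print("chuck top",np.array(cs),c, [np.linalg.norm(cs[i]-cs[i-1]) for i in range(4)])
# edges -> chuck x axis: image up approx
x=(cs[0]-cs[3]+cs[1]-cs[2]);print("chuck yaw",np.degrees(np.arctan2(x[1],x[0])))
y=(cs[0]-cs[1]+cs[3]-cs[2]);print("from y",np.degrees(np.arctan2(-y[0],y[1])))
# cradle corners top crop z1 (k4, 220,80): left, up, right, bottom
cs=[onz("top",*Z(a,b,220,80,4),.006) for a,b in ((42,419),(143,314),(292,443),(194,552))]
print("cradle",np.array(cs),np.mean(cs,0),[np.linalg.norm(cs[i]-cs[i-1]) for i in range(4)])
# stand base corners
cs=[onz("top",*Z(a,b,220,80,4),.016) for a,b in ((317,157),(458,147),(477,328),(333,344))]
print("stand",np.array(cs),np.mean(cs,0),[np.linalg.norm(cs[i]-cs[i-1]) for i in range(4)])
print("column top",onz("top",*Z(394,75,220,80,4),.3))
# lens front center: top bottom edge of barrel, side left of barrel
lt=Z(408,266,220,80,4); ls=Z(418,192,280,130,5)
print("lens",tri(ray("top",*lt),ray("side",*ls)))
print("nozzle body centre", tri(ray("top",*Z(130,390,220,80,4)),ray("side",*Z(258,247,280,130,5))))
E
```

```text
ball (array([424.0714, 207.1905]), array([ 6,  6,  7,  7, 42], dtype=int32)) (array([307.5268, 301.75  ]), array([  4,   4,  12,  13, 112], dtype=int32)) (array([ 0.4642, -0.264 ,  0.0894]), [np.float64(0.6204458995919913), np.float64(0.6204458995919307)])
chuck top [[ 0.6394 -0.1172  0.012 ]
 [ 0.6068 -0.2607  0.012 ]
 [ 0.4629 -0.2294  0.012 ]
 [ 0.4942 -0.0845  0.012 ]] [ 0.5508 -0.173   0.012 ] [np.float64(0.14884355202891483), np.float64(0.14719420645125483), np.float64(0.1472633653677328), np.float64(0.14820250033610444)]
chuck yaw -12.476438146082097
from y -12.492525100515348
cradle [[0.5788 0.3962 0.006 ]
 [0.6721 0.3066 0.006 ]
 [0.551  0.1762 0.006 ]
 [0.4566 0.2635 0.006 ]] [0.5646 0.2856 0.006 ] [np.float64(0.18037943966671482), np.float64(0.12926997276792457), np.float64(0.1779204732049119), np.float64(0.12862206658453432)]
stand [[0.8112 0.148  0.016 ]
 [0.8173 0.0206 0.016 ]
 [0.6484 0.0098 0.016 ]
 [0.6373 0.1378 0.016 ]] [0.7286 0.079  0.016 ] [np.float64(0.1742005870798824), np.float64(0.12758688241035243), np.float64(0.16924905184929823), np.float64(0.12845943748736033)]
column top [0.7723 0.0824 0.3   ]
lens (array([0.644 , 0.0745, 0.2213]), [np.float64(2.1526560028209305), np.float64(2.152656002820917)])
nozzle body centre (array([0.5907, 0.3138, 0.0422]), [np.float64(3.6811108532525907), np.float64(3.6811108532527133)])
```

Lever ball is at about (0.464, -0.264), the chuck at (0.551, -0.173) with yaw -12.5°, so the lever is at about 1.03 rad and its end position is about (0.429, -0.146). I'll move over the ball.

```bash
cat >> h.py <<'E'
from scipy.spatial.transform import Rotation as Ro
def go(p,rpy=None):
    s=r.sense(); R=Ro.from_euler("xyz",s["tool_rot"],degrees=True); d=R.inv().apply(np.array(p)-s["tool_pos"])*1000
    t=None
    if rpy is not None: t=(R.inv()*Ro.from_euler("xyz",rpy,degrees=True)).as_rotvec()
    print("shift mm",np.round(d,1),"turn",None if t is None else np.round(t,3)); return d,t
def st():
    s=r.sense(); print("t",round(s["t"],2),"p",np.round(s["tool_pos"],4),"rot",np.round(s["tool_rot"],2),"q",np.round(s["qpos"],1),"F",np.round(s["wrist_force"],1),"op",round(s["opening"],3))
E
python3 -m jog '[[[-23,-40,0],[0,0,0],0.1],[[-20,-40,0],[0,0,-0.03],0.1],[[-20,-40,0],[0,0,-0.03],0.1],[[-20,-40,0],[0,0,-0.03],0.1],[[-20,-40,0],[0,0,-0.03],0.1],[[-20,-40,0],[0,0,-0.03],0.1],[[-20,-40,0],[0,0,-0.03],0.1],[[-20,-40,0],[0,0,-0.03],0.1]]'
python3 - <<'E'
from h import *
st(); go([.466,-.264,.17],[180,0,-55])
E
```

```text
t: 0.95
tool_pos: [0.3861, -0.2756, 0.2275]
tool_rot: [180.0, 0.3, -64.7]
wrist_force: [0.6, -0.7, -0.6]
opening: 0.548
t 0.95 p [ 0.3861 -0.2756  0.2275] rot [179.98   0.27 -64.71] q [-3.560e+01 -5.200e+00 -5.000e-01  9.490e+01  1.000e-01  1.191e+02] F [ 0.6 -0.7 -0.6] op 0.548
shift mm [ 23.9 -77.2  57.4] turn [ 0.     0.005 -0.169]
```

```bash
python3 -m jog '[[[12,-38,20],[0,0,-0.08],0.1],[[11,-40,20],[0,0,-0.08],0.1],[[0,0,0],[0,0,0],0.1]]'
python3 - <<'E'
from h import *
st(); go([.466,-.264,.076],[180,0,-55]); snap("wrist","w1"); print(proj("wrist",[.464,-.264,.087]))
E
```

```text
t: 1.25
tool_pos: [0.4712, -0.254, 0.1867]
tool_rot: [-179.9, 0.2, -54.8]
wrist_force: [-0.5, -0.8, 0.1]
opening: 0.546
t 1.25 p [ 0.4712 -0.254   0.1867] rot [-1.799e+02  1.700e-01 -5.478e+01] q [-28.4   2.4   2.4  90.1   0.2 116.4] F [-0.5 -0.8  0.1] op 0.546
shift mm [  5.5  10.2 110.7] turn [-0.002  0.003  0.004]
[326.06557197 208.44769154]
```

View pics/w1.png

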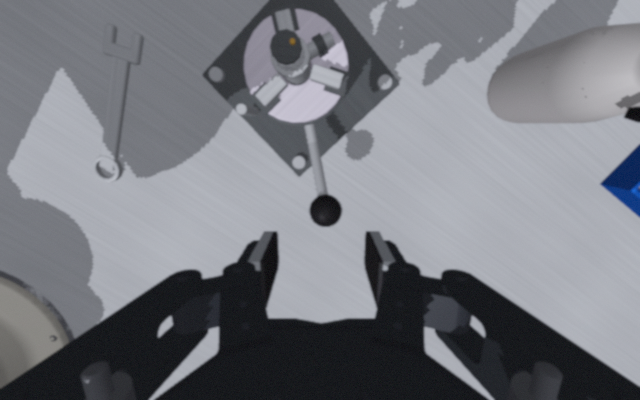

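The wrist view has the ball at (325,210), 2 px from the prediction, and the lever runs up to the chuck. I'll descend over it.

```bash
python3 -m jog '[[[3,6,38],[0,0,0],0.1],[[2,4,38],[0,0,0],0.1],[[0,0,34],[0,0,0],0.1],[[0,0,0],[0,0,0],0.1]]'
python3 - <<'E'
from h import *
st()
C=np.array([.551,-.173]);y0=-54.8
import math
for th in (226.4,215,203,191,179,167.5,166):
    a=math.radians(th); print(th,np.round(C+.125*np.array([math.cos(a),math.sin(a)]),4))
snap("wrist","w2")
E
```

```text
t: 1.7
tool_pos: [0.4631, -0.2659, 0.0776]
tool_rot: [-179.9, -0.0, -55.1]
wrist_force: [-0.3, -0.2, 0.3]
opening: 0.55
t 1.7 p [ 0.4631 -0.2659  0.0776] rot [-1.7988e+02 -5.0000e-02 -5.5130e+01] q [-2.990e+01  2.500e+00 -9.500e+00  7.790e+01  1.000e-01  1.152e+02] F [-0.3 -0.2  0.3] op 0.55
226.4 [ 0.4648 -0.2635]
215 [ 0.4486 -0.2447]
203 [ 0.4359 -0.2218]
191 [ 0.4283 -0.1969]
179 [ 0.426  -0.1708]
167.5 [ 0.429  -0.1459]
166 [ 0.4297 -0.1428]
```

View pics/w2.png

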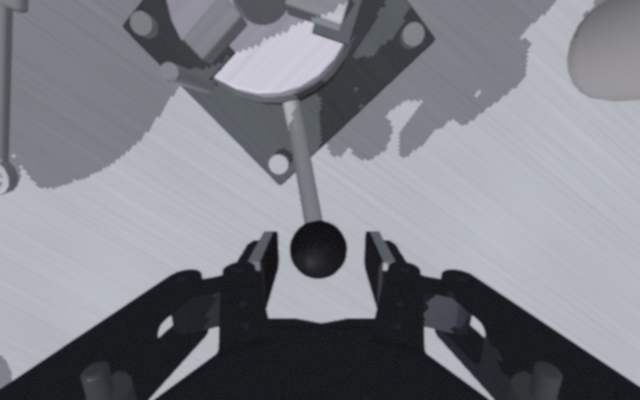

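```bash
python3 -m jog '[[[-13,2,0],[0,0,0.08],0.1],[[-13,2,0],[0,0,0.08],0.1],[[-13,1,0],[0,0,0.08],0.1],[[-13,1,0],[0,0,0.08],0.1]]'
python3 - <<'E'
from h import *
st(); s=r.sense(); v=s["tool_pos"][:2]-[.551,-.173]; print(np.linalg.norm(v),np.degrees(np.arctan2(v[1],v[0]))%360)
go([.4268,-.188,.0775],[180,0,-82])
E
```

```text
t: 2.15
tool_pos: [0.4363, -0.2273, 0.0907]
tool_rot: [-179.3, -0.7, -74.4]
wrist_force: [1.4, -2.3, 0.0]
opening: 0.55
t 2.15 p [ 0.4363 -0.2273  0.0907] rot [-179.31   -0.72  -74.41] q [-2.750e+01 -4.400e+00 -1.490e+01  7.850e+01 -1.000e-01  1.369e+02] F [ 1.4 -2.3  0. ] op 0.55
0.12692227416515026 205.35251083495092
shift mm [-40.6  -1.3  12.7] turn [-0.013 -0.012  0.133]
```

```bash
python3 -m jog '[[[-10,0,12],[-0.01,-0.01,0.05],0.1],[[-12,0,4],[0,0,0.07],0.1],[[-12,0,3],[0,0,0.07],0.1]]'
python3 - <<'E'
from h import *
st(); s=r.sense(); v=s["tool_pos"][:2]-[.551,-.173]; print(np.linalg.norm(v),np.degrees(np.arctan2(v[1],v[0]))%360)
go([.426,-.165,.0775],[180,0,-90])
E
```

```text
t: 2.45
tool_pos: [0.4316, -0.1976, 0.0822]
tool_rot: [-179.2, -0.7, -86.1]
wrist_force: [-2.2, -3.5, 0.4]
opening: 0.552
t 2.45 p [ 0.4316 -0.1976  0.0822] rot [-179.24   -0.72  -86.05] q [-24.4  -6.7 -17.9  77.7  -0.3 151.6] F [-2.2 -3.5  0.4] op 0.552
0.12193791205721227 191.6154639646852
shift mm [-32.9   3.4   4.2] turn [-0.014 -0.012  0.069]
```

```bash
python3 -m jog '[[[-12,3,3],[-0.01,-0.01,0.05],0.1],[[-12,1,2],[0,0,0.05],0.1],[[-11,0,2],[0,0,0.03],0.1]]'
python3 - <<'E'
from h import *
st(); s=r.sense(); v=s["tool_pos"][:2]-[.551,-.173]; print(np.linalg.norm(v),np.degrees(np.arctan2(v[1],v[0]))%360)
snap("wrist","w3")
go([.431,-.138,.0775],[180,0,-97])
E
```

```text
t: 2.75
tool_pos: [0.4286, -0.1649, 0.0841]
tool_rot: [-179.3, -0.5, -94.1]
wrist_force: [-1.9, -1.9, -2.2]
opening: 0.547
t 2.75 p [ 0.4286 -0.1649  0.0841] rot [-179.26   -0.46  -94.14] q [-20.9  -8.7 -19.5  78.3  -0.2 163.2] F [-1.9 -1.9 -2.2] op 0.547
0.12269657502364349 176.20813479934327
shift mm [-25.9  -0.2   6.6] turn [-0.014 -0.007  0.049]
```

View pics/w3.png

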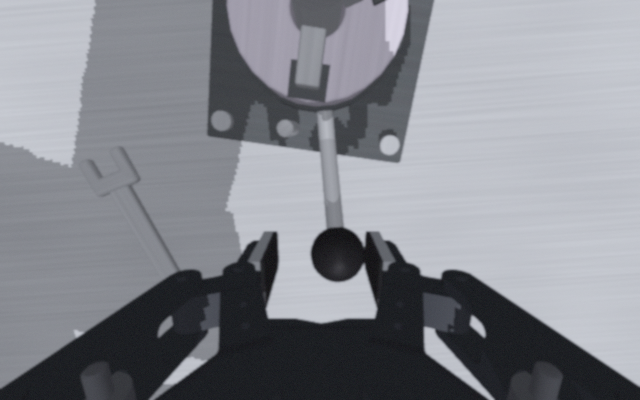

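The ball is against the right finger and the lever is still short of the pin at (287,128).

```bash
python3 -m jog '[[[-9,0,5],[-0.01,-0.01,0.03],0.1],[[-8,0,2],[0,0,0.03],0.1],[[-6,-1,1],[0,0,0],0.1]]'
python3 -m jog '[[[-5,0,1],[0,0,0],0.1]]'
python3 -m jog '[[[-4,0,1],[0,0,0],0.1]]'
python3 - <<'E'
from h import *
st(); s=r.sense(); v=s["tool_pos"][:2]-[.551,-.173]; print(np.linalg.norm(v),np.degrees(np.arctan2(v[1],v[0]))%360)
snap("wrist","w4")
go([.431,-.138,.0775],[180,0,-97])
E
```

```text
t: 3.1
tool_pos: [0.434, -0.1432, 0.0838]
tool_rot: [-179.3, -0.0, -97.8]
wrist_force: [-2.3, -2.7, -1.0]
opening: 0.545
t: 3.2
tool_pos: [0.4351, -0.1386, 0.0842]
tool_rot: [-179.2, -0.1, -97.7]
wrist_force: [-2.0, -2.1, -1.4]
opening: 0.551
t: 3.3
tool_pos: [0.4355, -0.1365, 0.0842]
tool_rot: [-179.2, -0.4, -97.7]
wrist_force: [-7.1, -26.2, -1.1]
opening: 0.55
t 3.3 p [ 0.4355 -0.1365  0.0842] rot [-179.21   -0.4   -97.74] q [-17.2  -9.1 -19.8  78.4  -0.3 170.5] F [ -7.1 -26.2  -1.1] op 0.55
0.12114599142607771 162.46455447657726
shift mm [1.7 4.3 6.6] turn [-0.014 -0.009 -0.013]
```

View pics/w4.png

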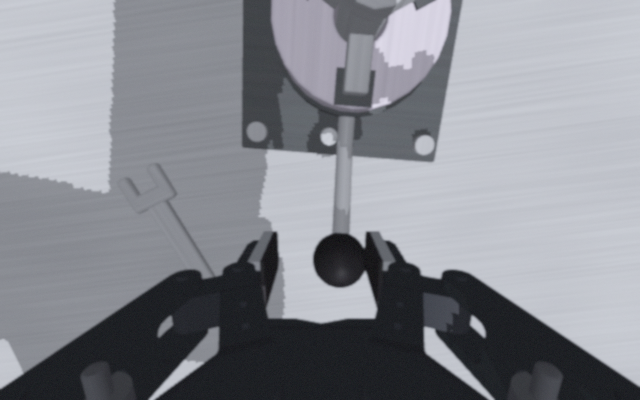

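The force jumped to 26 N and the rod lies against the pin at (330,137), so the lever is at its stop. I'll hold briefly, back off, and look at the ball.

```bash
python3 -m jog '[[[-1,0,0],[0,0,0],0.1],[[-1,0,0],[0,0,0],0.1],[[-1,0,0],[0,0,0],0.1]]'
python3 -m jog '[[[4,0,0],[0,0,0],0.1],[[3,0,0],[0,0,0],0.1],[[0,0,-25],[0,0,0],0.1],[[0,0,-40],[0,0,0],0.1],[[0,0,-40],[0,0,0],0.1],[[0,0,-20],[0,0,0],0.1],[[0,0,0],[0,0,0],0.1]]'
python3 - <<'E'
from h import *
st(); im,P=snap("wrist","w5"); 
m=(im.max(2)<40).astype(np.uint8); m[225:]=0
n,l,s,c=cv2.connectedComponentsWithStats(m)
for i in range(1,n):
    if s[i,4]>150:
        p=onz("wrist",*c[i],.087,P); v=p[:2]-[.551,-.173]; print(c[i],s[i],p,np.linalg.norm(v),167.5-np.degrees(np.arctan2(v[1],v[0]))%360)
E
```

```text
t: 3.65
tool_pos: [0.4352, -0.1373, 0.0848]
tool_rot: [-179.2, -0.9, -97.8]
wrist_force: [-1.8, -6.9, -5.3]
opening: 0.55
t: 4.35
tool_pos: [0.433, -0.1423, 0.2168]
tool_rot: [-179.0, -0.7, -97.5]
wrist_force: [0.4, 0.6, 0.4]
opening: 0.551
t 4.35 p [ 0.433  -0.1423  0.2168] rot [-179.05   -0.73  -97.54] q [-17.9  -9.2  -5.3  92.8  -0.5 169.7] F [0.4 0.6 0.4] op 0.551
[323.03571429 196.41904762] [311 185  25  26 420] [ 0.42842953 -0.14538523  0.087     ] 0.12564272839926272 0.19658266170571892
```

View pics/w5.png

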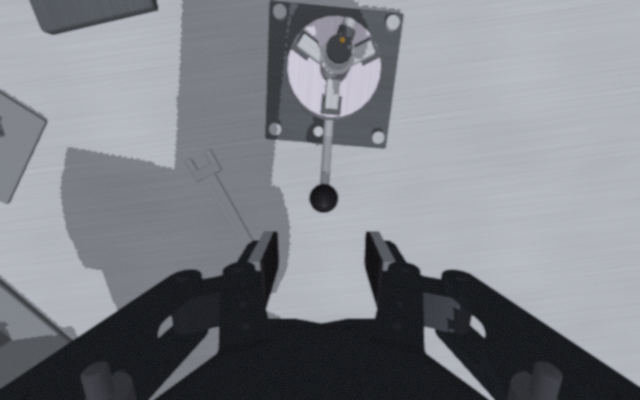

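The rod touches the pin at (318,131), and the ball gives a lever angle of about 0.2° from the stop. Now I'll turn the tool and go to the cradle.

```bash
python3 -m jog '[[[0,0,-8],[0,0,-0.15],0.3],[[0,0,-8],[0,0,-0.15],0.3],[[0,0,-8],[0,0,-0.15],0.3],[[0,0,-8],[0,0,-0.15],0.3],[[0,0,-8],[0,0,-0.15],0.3],[[0,0,-8],[0,0,-0.15],0.3],[[0,0,0],[0,0,-0.15],0.3],[[0,0,0],[0,0,-0.15],0.3],[[0,0,0],[0,0,-0.15],0.3],[[0,0,0],[0,0,-0.15],0.3],[[0,0,0],[0,0,-0.15],0.3],[[0,0,0],[0,0,-0.15],0.3]]'
python3 -m jog '[[[0,0,0],[0,0,-0.15],0.3],[[0,0,0],[0,0,-0.15],0.3],[[0,0,0],[0,0,-0.15],0.3],[[0,0,0],[0,0,-0.15],0.3],[[0,0,0],[0,0,-0.1],0.3]]'
python3 - <<'E'
from h import *
st(); go([.42,.2,.27],[180,0,46.2]);go([.55,.34,.22],[180,0,46.2])
E
```

```text
t: 5.6
tool_pos: [0.4299, -0.1406, 0.2501]
tool_rot: [179.7, 0.1, 5.9]
wrist_force: [0.1, -0.5, -0.2]
opening: 0.649
t: 6.1
tool_pos: [0.4286, -0.1401, 0.243]
tool_rot: [-179.7, 0.4, 46.4]
wrist_force: [0.9, -0.4, -0.3]
opening: 0.651
t 6.1 p [ 0.4286 -0.1401  0.243 ] rot [-179.68    0.37   46.39] q [-18.   -7.8  -1.1  97.1  -0.2  25.6] F [ 0.9 -0.4 -0.3] op 0.651
shift mm [ 240.1 -241.   -27.2] turn [-0.006  0.006  0.003]
shift mm [ 431.5 -243.2   21.6] turn [-0.006  0.006  0.003]
```

```bash
python3 -m jog '[[[35,-35,-4],[0,0,0],0.3],[[35,-35,-4],[0,0,0],0.3],[[35,-35,-4],[0,0,0],0.3],[[35,-35,-4],[0,0,0],0.3],[[35,-35,-4],[0,0,0],0.3],[[35,-35,-4],[0,0,0],0.3],[[35,-35,-4],[0,0,0],0.3]]'
python3 - <<'E'
from h import *
st(); go([.585,.315,.22],[180,0,46.2])
E
```

```text
t: 6.8
tool_pos: [0.4179, 0.2077, 0.2614]
tool_rot: [-179.2, 0.7, 46.1]
wrist_force: [1.6, -0.2, -0.4]
opening: 0.653
t 6.8 p [0.4179 0.2077 0.2614] rot [-179.19    0.75   46.1 ] q [26.1 -4.6  3.8 99.4  0.5 70. ] F [ 1.6 -0.2 -0.4] op 0.653
shift mm [193.8  46.6  38.2] turn [-0.014  0.013 -0.002]
```

```bash
python3 -m jog '[[[30,7,4],[-0.01,0.01,0],0.3],[[30,7,4],[0,0,0],0.3],[[30,7,4],[0,0,0],0.3],[[30,7,4],[0,0,0],0.3],[[30,7,4],[0,0,0],0.3],[[0,0,0],[0,0,0],0.3]]'
python3 - <<'E'
from h import *
st(); snap("wrist","w6")
E
```

```text
t: 7.4
tool_pos: [0.5476, 0.303, 0.2296]
tool_rot: [-179.4, 0.6, 46.8]
wrist_force: [-0.8, 0.3, -0.6]
opening: 0.654
t 7.4 p [0.5476 0.303  0.2296] rot [-179.45    0.6    46.81] q [28.8 16.7 23.3 97.4  0.3 72. ] F [-0.8  0.3 -0.6] op 0.654
```

View pics/w6.png

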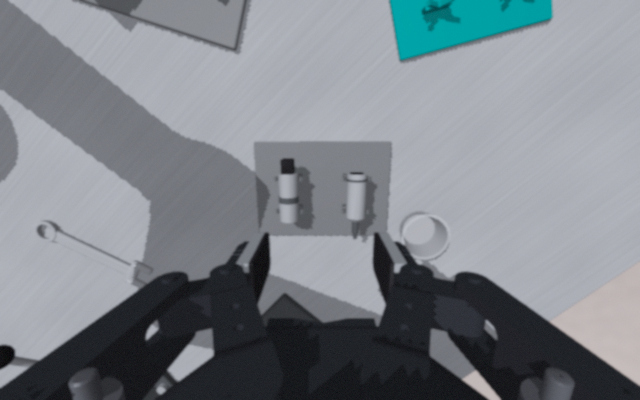

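The nozzle nut is at (356,198) with its tip pointing down the image (tool +y); the magnet head is at (289,195) and the cup at (425,233). I'll zoom in.

```bash
python3 - <<'E'
import cv2
t=cv2.imread("pics/w6.png")
cv2.imwrite("pics/w6z.png",cv2.resize(t[130:250,250:400],None,fx=5,fy=5,interpolation=cv2.INTER_CUBIC))
E
```

```text
(no output)
```

View pics/w6z.png

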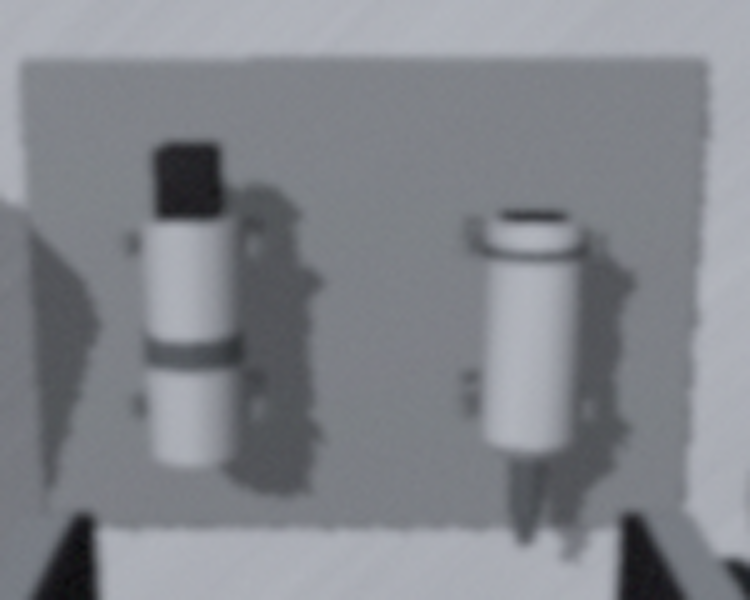

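```bash
cat > m6.py <<'E'
from h import *
s=r.sense(); P=r.camera_params("wrist")
def Z(x,y,x0=250,y0=130,k=5): return x0+(x+.5)/k-.5,y0+(y+.5)/k-.5
nm={"mid":(531,318),"back":(534,240),"front":(526,445),"r1":(532,238),"r2":(528,393),"tip":(524,543)}
Q={k:onz("wrist",*Z(*v),.036,P) for k,v in nm.items()}
for k,v in Q.items(): print(k,np.round(v,4))
d=Q["front"]-Q["back"]; print("phi",np.degrees(np.arctan2(d[1],d[0])),np.linalg.norm(d), np.linalg.norm(Q["r1"]-Q["r2"]))
np.save("P6.npy",P["world_from_camera"])
E
python3 m6.py
python3 - <<'E'
from h import *
go([.594,.315,.14],[180,0,46.2])
E
```

```text
mid [0.5872 0.3204 0.036 ]
back [0.573  0.3339 0.036 ]
front [0.6113 0.2974 0.036 ]
r1 [0.5723 0.3339 0.036 ]
r2 [0.6013 0.3069 0.036 ]
tip [0.6311 0.2792 0.036 ]
phi -43.615903515042866 0.05296993094853607 0.03964636322367458
shift mm [42.8 26.7 89.7] turn [-0.01   0.011  0.01 ]
```

```bash
python3 -m jog '[[[15,9,30],[-0.01,0.01,0],0.3],[[15,9,30],[0,0,0.01],0.3],[[14,8,30],[0,0,0],0.3],[[2,2,2],[0,0,0],0.3]]'
python3 - <<'E'
from h import *
st(); im,P=snap("wrist","w7")
c=im[150:400,200:450]
cv2.imwrite("pics/w7z.png",cv2.resize(im[130:280,220:420],None,fx=4,fy=4,interpolation=cv2.INTER_CUBIC))
np.save("P7.npy",P["world_from_camera"]); print(proj("wrist",[.592,.3165,.036]),proj("wrist",[.6324,.2779,.036]))
go([.592,.3165,.14],[180,0,46.3])
E
```

```text
t: 7.85
tool_pos: [0.5973, 0.3154, 0.1355]
tool_rot: [-180.0, 0.0, 46.2]
wrist_force: [0.4, -0.3, -1.1]
opening: 0.651
t 7.85 p [0.5973 0.3154 0.1355] rot [-1.7999e+02  1.0000e-02  4.6250e+01] q [27.8 21.8 19.4 87.6  0.  71.6] F [ 0.4 -0.3 -1.1] op 0.651
[317.57597904 192.23350341] [317.85299074 249.01763201]
shift mm [-3.1 -4.8 -2.2] turn [ 0.001 -0.002 -0.001]
```

View pics/w7z.png

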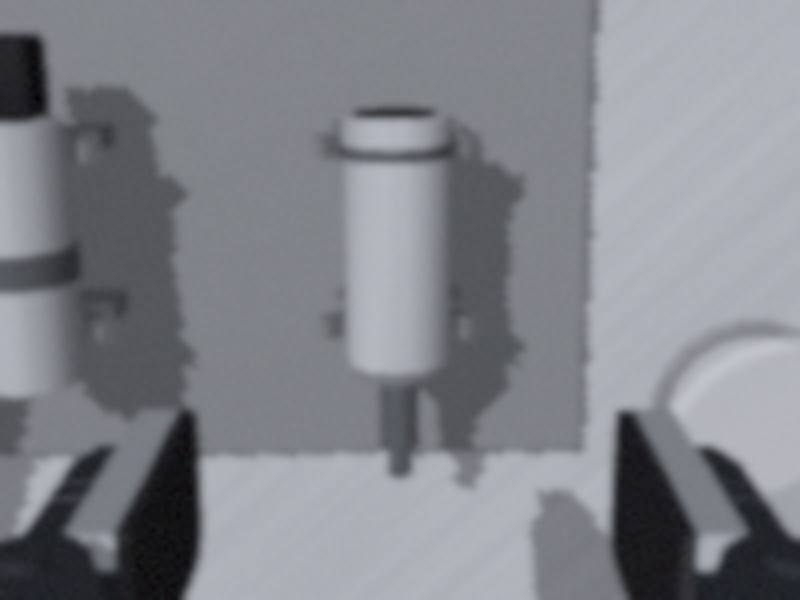

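The nozzle is upright in the view: nut axis at crop column 397, tip at (398,475), rests at rows about 140 and 320. I'll triangulate from the two wrist positions.

```bash
cat > m7.py <<'E'
from h import *
K=r.camera_params("wrist")["intrinsics"]
A=dict(intrinsics=K,world_from_camera=np.load("P6.npy"));B=dict(intrinsics=K,world_from_camera=np.load("P7.npy"))
za=lambda x,y:(250+(x+.5)/5-.5,130+(y+.5)/5-.5); zb=lambda x,y:(220+(x+.5)/4-.5,130+(y+.5)/4-.5)
for n,a,b in (("tip",(524,543),(398,475)),("front",(527,452),(398,376)),("ring",(534,252),(395,155)),("backtop",(534,212),(389,110))):
    p,e=tri(ray("wrist",*za(*a),A),ray("wrist",*zb(*b),B)); print(n,np.round(p,4),np.round(e,1), np.round(onz("wrist",*zb(*b),.036,B),4))
    ts=proj("top",p); print(ts,proj("side",p))
print("cup",onz("wrist",*zb(740,430),0,B))
# rests mid
for q in ((335,140),(335,322),(460,140),(462,320)): print(np.round(onz("wrist",*zb(*q),.034,B),4))
E
python3 m7.py
```

```text
tip [0.6333 0.2781 0.0304] [0.1 0.1] [0.6315 0.2799 0.036 ]
[262.7696873 166.7939995] [346.87987952 186.93277747]
front [0.6156 0.2951 0.028 ] [0.1 0.1] [0.6136 0.2971 0.036 ]
[258.02425004 171.99290151] [340.65293982 185.03597577]
ring [0.5768 0.3315 0.029 ] [0.1 0.1] [0.5762 0.3322 0.036 ]
[247.5943539  183.04840658] [327.39573252 179.51944419]
backtop [0.5681 0.3382 0.0349] [0.3 0.3] [0.5682 0.3381 0.036 ]
[245.43464975 185.19593257] [324.53108462 177.07909451]
cup [0.69770686 0.34337084 0.        ]
[0.5649 0.3248 0.034 ]
[0.5947 0.2953 0.034 ]
[0.5839 0.3446 0.034 ]
[0.6145 0.3167 0.034 ]
```

```bash
python3 - <<'E'
from h import *
go([.5905,.319,.07],[180,0,46.4])
E
python3 -m jog '[[[-2,-7,22],[0,0,0],0.3],[[0,0,22],[0,0,0],0.3],[[0,0,20],[0,0,0],0.3],[[0,0,0],[0,0,0],0.3]]'
python3 - <<'E'
from h import *
st(); go([.5905,.319,.07],[180,0,46.4]);im,P=snap("wrist","w8")
cv2.imwrite("pics/w8z.png",cv2.resize(im[130:280,220:420],None,fx=4,fy=4,interpolation=cv2.INTER_CUBIC))
np.save("P8.npy",P["world_from_camera"])
E
```

```text
shift mm [-2.5 -7.7 67.8] turn [ 0.001 -0.002 -0.003]
t: 8.3
tool_pos: [0.5903, 0.3184, 0.0816]
tool_rot: [179.9, -0.6, 46.2]
wrist_force: [-0.0, 0.8, -0.0]
opening: 0.648
t 8.3 p [0.5903 0.3184 0.0816] rot [179.86  -0.56  46.23] q [28.3 20.6 12.  80.8  0.  72.1] F [-0.   0.8 -0. ] op 0.648
shift mm [ 0.4 -0.3 11.6] turn [ 0.002 -0.01  -0.003]
```

View pics/w8z.png

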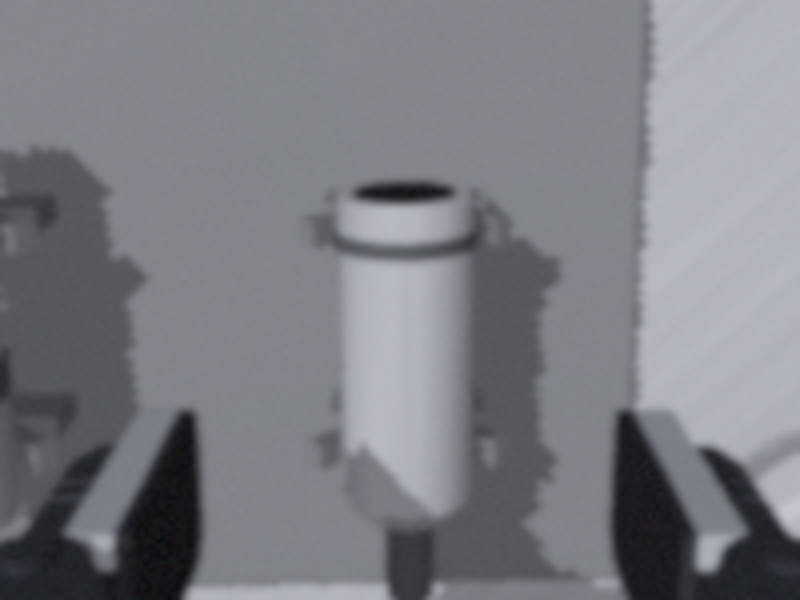

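```bash
python3 - <<'E'
from h import *
K=r.camera_params("wrist")["intrinsics"]
A=dict(intrinsics=K,world_from_camera=np.load("P6.npy"));B=dict(intrinsics=K,world_from_camera=np.load("P8.npy"))
za=lambda x,y:(250+(x+.5)/5-.5,130+(y+.5)/5-.5); zb=lambda x,y:(220+(x+.5)/4-.5,130+(y+.5)/4-.5)
u=np.array([np.cos(np.radians(-43.7)),np.sin(np.radians(-43.7))]);g=np.array([.5903,.3184])
for n,a,b in (("front",(527,452),(407,522)),("ring",(534,252),(406,248)),("backtop",(534,212),(404,188))):
    p,e=tri(ray("wrist",*za(*a),A),ray("wrist",*zb(*b),B)); print(n,np.round(p,4),np.round(e,1), "along from tcp",(p[:2]-g)@u)
for q in ((320,225),(325,445),(490,215),(487,440)):
    p=onz("wrist",*zb(*q),.034,B); print("rest",np.round(p,4),(p[:2]-g)@u)
E
```

```text
front [0.6122 0.2972 0.0407] [0.8 0.8] along from tcp 0.030465951762155427
ring [0.5766 0.3316 0.0331] [0.7 0.7] along from tcp -0.01903753217948229
backtop [0.5697 0.3381 0.0282] [0.4 0.4] along from tcp -0.02853405893117482
rest [0.5638 0.3236 0.034 ] -0.022754916987865265
rest [0.5938 0.2949 0.034 ] 0.018745628412709412
rest [0.5831 0.3462 0.034 ] -0.024423455820026824
rest [0.6138 0.3171 0.034 ] 0.017936069117358133
```

The triangulated heights average 0.034 m, against 0.036 in the text. The fingers are centred on the nut and sit between the rests. I'll descend.

```bash
python3 -m jog '[[[0,-1,20],[0,-0.008,0],0.3],[[0,0,20],[0,0,0],0.3],[[0,0,15],[0,0,0],0.3],[[0,0,0],[0,0,0],0.3]]'
python3 - <<'E'
from h import *
st(); go([.5902,.3187,.017],[180,0,46.4])
E
```

```text
t: 8.75
tool_pos: [0.5928, 0.3209, 0.0344]
tool_rot: [179.6, -0.7, 46.2]
wrist_force: [-0.6, -0.2, -0.2]
opening: 0.652
t 8.75 p [0.5928 0.3209 0.0344] rot [179.64  -0.74  46.23] q [28.5 21.7  8.1 75.6 -0.1 72.3] F [-0.6 -0.2 -0.2] op 0.652
shift mm [-3.6 -0.5 17.3] turn [ 0.006 -0.013 -0.003]
```

```bash
python3 -m jog '[[[-3,-1,9],[0.005,-0.012,0],0.3],[[0,0,7],[0,0,0],0.3],[[0,0,0],[0,0,0],0.3]]'
python3 - <<'E'
from h import *
st(); go([.5902,.3187,.017],[180,0,46.4])
E
```

```text
t: 9.05
tool_pos: [0.5906, 0.3197, 0.0191]
tool_rot: [179.9, -0.1, 46.2]
wrist_force: [0.1, 0.1, 0.7]
opening: 0.653
t 9.05 p [0.5906 0.3197 0.0191] rot [ 1.7992e+02 -1.0000e-01  4.6220e+01] q [28.4 22.4  7.4 74.8 -0.  72.2] F [0.1 0.1 0.7] op 0.653
shift mm [-1.   0.4  2.1] turn [ 0.001 -0.002 -0.003]
```

```bash
python3 -m jog '[[[-1,0,2],[0,0,0],-1],[[0,0,0],[0,0,0],-1],[[0,0,0],[0,0,0],-1],[[0,0,0],[0,0,0],-1],[[0,0,0],[0,0,0],-1],[[0,0,0],[0,0,0],-1]]' 60
python3 - <<'E'
from h import *
st()
E
```

```text
t: 9.65
tool_pos: [0.5903, 0.3192, 0.0178]
tool_rot: [179.9, -0.2, 46.2]
wrist_force: [0.9, 0.5, -1.6]
opening: 0.262
t 9.65 p [0.5903 0.3192 0.0178] rot [ 1.7991e+02 -1.6000e-01  4.6230e+01] q [28.4 22.3  7.1 74.6 -0.  72.2] F [ 0.9  0.5 -1.6] op 0.262
```

Gripped (opening 22 mm). Lifting now.

```bash
python3 -m jog '[[[0,0,-10],[0,0,0],-1],[[0,0,-15],[0,0,0],-1],[[0,0,-20],[0,0,0],-1],[[0,0,-25],[0,0,0],-1],[[0,0,-25],[0,0,0],-1],[[0,0,-25],[0,0,0],-1],[[0,0,-25],[0,0,0],-1],[[0,0,0],[0,0,0],-1],[[0,0,0],[0,0,0],-1]]'
python3 - <<'E'
from h import *
st(); im,P=snap("wrist","w9"); np.save("P9.npy",P["world_from_camera"]);snap("side","s9");im,_=snap("top","t9")
s=cv2.imread("pics/s9.png")
cv2.imwrite("pics/s9z.png",cv2.resize(s[80:230,260:440],None,fx=4,fy=4,interpolation=cv2.INTER_CUBIC))
E
```

```text
t: 10.55
tool_pos: [0.5892, 0.3186, 0.1771]
tool_rot: [179.8, -0.4, 46.2]
wrist_force: [0.4, -0.0, -3.0]
opening: 0.257
t 10.55 p [0.5892 0.3186 0.1771] rot [179.83  -0.36  46.21] q [28.4 20.9 22.8 91.6 -0.  72.2] F [ 0.4 -0.  -3. ] op 0.257
```

View pics/w9.png

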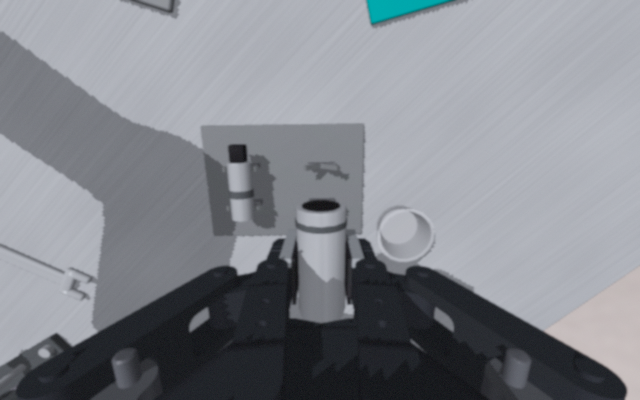

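View pics/s9z.png

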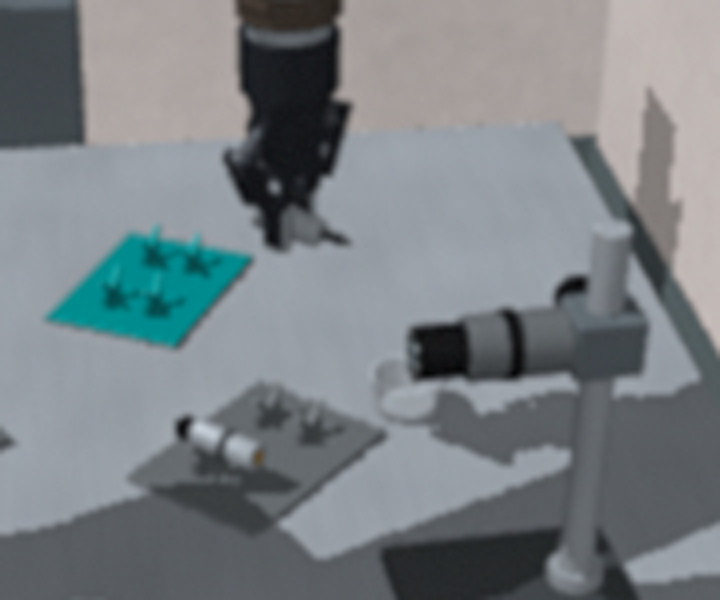

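The nozzle is held and the tip is free. The magnet head is undisturbed at (240,185). Next I'll measure the tip in hand and the lens from the same external pictures.

```bash
python3 - <<'E'
import cv2
s=cv2.imread("pics/s9.png");t=cv2.imread("pics/t9.png")
z=lambda im,x0,y0,x1,y1,k:cv2.resize(im[y0:y1,x0:x1],None,fx=k,fy=k,interpolation=cv2.INTER_CUBIC)
cv2.imwrite("pics/a.png",z(s,355,150,425,180,11)); cv2.imwrite("pics/b.png",z(t,295,85,345,155,8)); cv2.imwrite("pics/c.png",z(t,220,130,300,210,7))
E
```

```text
(no output)
```

View pics/a.png

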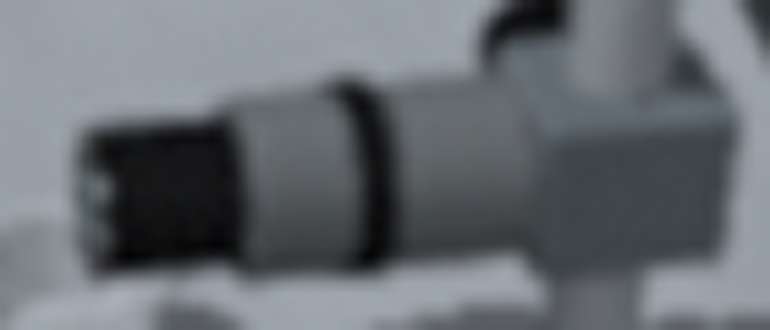

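View pics/b.png

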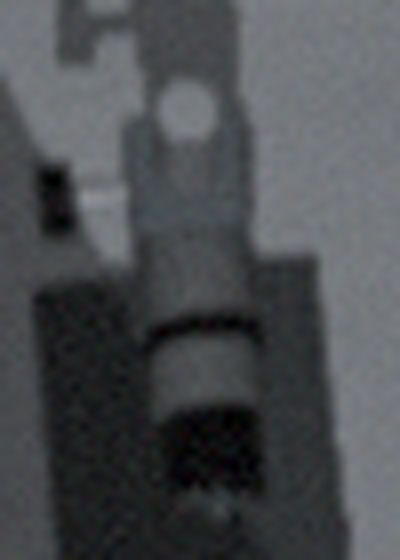

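View pics/c.png

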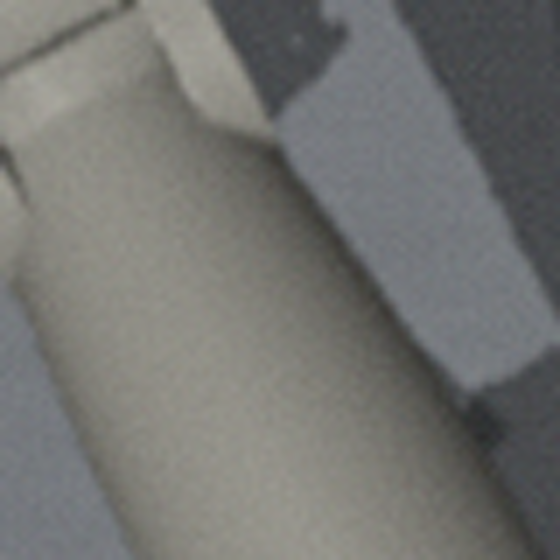

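The side crop has the lens face centred at (95,200). In the top crop the barrel spans columns 165-262 and its face is near row 505. The arm hides the tip from the top camera.

```bash
python3 - <<'E'
from h import *
Zs=lambda x,y:(355+(x+.5)/11-.5,150+(y+.5)/11-.5);Zt=lambda x,y:(295+(x+.5)/8-.5,85+(y+.5)/8-.5)
for tt in ((214,495),(214,505)):
    p,e=tri(ray("top",*Zt(*tt)),ray("side",*Zs(95,200))); print("lens",p,e)
# fit with known xy from stand
for yaw in (3.0,3.6,4.2):
    u=np.array([np.cos(np.radians(yaw)),np.sin(np.radians(yaw))]); L=np.array([.773,.082])-.13*u
    print(yaw,L,[ (proj("side",[*L,z]),proj("top",[*L,z])) for z in (.215,.221,.225)])
print("meas",Zs(95,200),Zt(214,500))
# tip from side ray at expected; nozzle in hand
s=r.sense(); o,d=ray("side",260+348.5/4-.5,80+241.5/4-.5)
R=Ro.from_euler("xyz",s["tool_rot"],degrees=True)
for L in (.055,.057,.059):
  for h in (.016,.018):
    p=s["tool_pos"]+R.apply([0,L,-h]); print(L,h,p,proj("side",p))
print("side tip px",260+348.5/4-.5,80+241.5/4-.5)
go([.44,.25,.21],[180,0,93.6])
E
```

```text
lens [0.64354994 0.07552904 0.22140398] [np.float64(1.5904761448121822), np.float64(1.5904761448121087)]
lens [0.64169047 0.07558471 0.22084549] [np.float64(0.3517902020844633), np.float64(0.3517902020844285)]
3.0 [0.64317816 0.07519633] [(array([363.53806441, 169.70388555]), array([321.39188502, 147.64182754])), (array([363.63757893, 167.75698202]), array([321.42243281, 147.09805287])), (array([363.70420744, 166.45346084]), array([321.44293164, 146.73315743]))]
3.6 [0.64325653 0.07383723] [(array([363.65665688, 169.96504415]), array([321.8241458 , 147.60637626])), (array([363.75656103, 168.01717704]), array([321.85639038, 147.06247509])), (array([363.82345065, 166.71300601]), array([321.87802784, 146.69749482]))]
4.2 [0.64334912 0.07247903] [(array([363.78070186, 170.22615146]), array([322.25595808, 147.56656175])), (array([363.88101024, 168.27732148]), array([322.28989757, 147.02251789])), (array([363.94817075, 166.97250106]), array([322.31267237, 146.65744193]))]
meas (363.1818181818182, 167.72727272727272) (321.3125, 147.0625)
0.055 0.016 [0.62844891 0.28031173 0.19178685] [346.50986182 141.71460138]
0.055 0.018 [0.62843953 0.28030856 0.19378683] [346.52321567 141.12405568]
0.057 0.016 [0.62989273 0.27892776 0.19179143] [347.05216341 141.90126155]
0.057 0.018 [0.62988335 0.27892459 0.19379141] [347.06593728 141.31044715]
0.059 0.016 [0.63133655 0.2775438  0.19179601] [347.59521809 142.08818093]
0.059 0.018 [0.63132717 0.27754062 0.19379598] [347.60941314 141.49709767]
side tip px 346.625 139.875
shift mm [-152.2  -60.   -35.1] turn [ 0.004 -0.003 -0.827]
```

```bash
python3 -m jog '[[[-20,-8,-6],[0,0,0],-1],[[-26,-10,-6],[0,0,0],-1],[[-26,-10,-6],[0,0,0],-1],[[-26,-10,-6],[0,0,0],-1],[[-26,-10,-6],[0,0,0],-1],[[-20,-8,-3],[0,0,0],-1]]'
python3 -m jog '[[[0,0,0],[0,0,-0.12],-1],[[0,0,0],[0,0,-0.12],-1],[[0,0,0],[0,0,-0.12],-1],[[0,0,0],[0,0,-0.12],-1],[[0,0,0],[0,0,-0.12],-1],[[0,0,0],[0,0,-0.12],-1],[[0,0,0],[0,0,-0.1],-1],[[0,0,0],[0,0,0],-1]]'
python3 - <<'E'
from h import *
st(); go([.45,.07,.203],[180,0,93.2])
E
```

```text
t: 11.3
tool_pos: [0.4424, 0.2499, 0.1984]
tool_rot: [-179.9, 0.6, 46.2]
wrist_force: [-0.1, -0.5, -0.7]
opening: 0.26
t: 12.1
tool_pos: [0.436, 0.2466, 0.1906]
tool_rot: [-178.8, 0.6, 95.1]
wrist_force: [0.1, -0.2, -1.9]
opening: 0.262
t 12.1 p [0.436  0.2466 0.1906] rot [-178.77    0.61   95.07] q [29.5 -1.  -0.6 91.8 -0.  24.5] F [ 0.1 -0.2 -1.9] op 0.262
shift mm [-177.3   -1.9  -10.5] turn [-0.021  0.011  0.033]
```

```bash
python3 -m jog '[[[-20,0,-4],[-0.02,0.01,0.03],-1],[[-25,0,-3],[0,0,0],-1],[[-25,0,-2],[0,0,0],-1],[[-25,0,-2],[0,0,0],-1],[[-25,0,-2],[0,0,0],-1],[[-25,0,-2],[0,0,0],-1],[[-22,0,-2],[0,0,0],-1],[[0,0,0],[0,0,0],-1]]'
python3 - <<'E'
from h import *
st(); go([.526,.0683,.203],[180,0,93.2])
for n,f,b in (("side","s10",(280,130,440,230)),("top","t10",(270,80,370,230)),):
    im,_=snap(n,f); x0,y0,x1,y1=b; cv2.imwrite(f"pics/{f}z.png",cv2.resize(im[y0:y1,x0:x1],None,fx=5 if n=="side" else 4,fy=5 if n=="side" else 4,interpolation=cv2.INTER_CUBIC))
E
```

```text
t: 12.9
tool_pos: [0.4421, 0.0737, 0.2018]
tool_rot: [-179.4, 0.2, 91.9]
wrist_force: [-0.7, 0.9, -1.5]
opening: 0.259
t 12.9 p [0.4421 0.0737 0.2018] rot [-179.41    0.23   91.88] q [ 9.6 -8.8 -6.6 92.8 -0.2  7.7] F [-0.7  0.9 -1.5] op 0.259
shift mm [-8.1 83.7 -2.1] turn [-0.01   0.004 -0.023]
```

View pics/s10z.png

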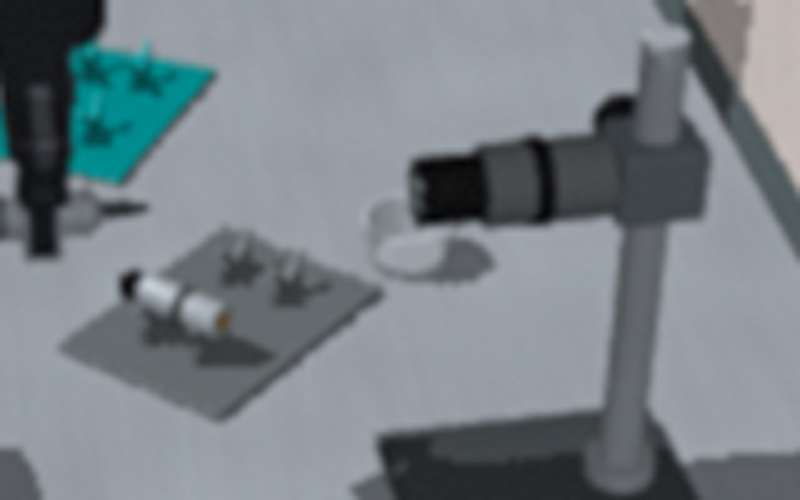

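View pics/t10z.png

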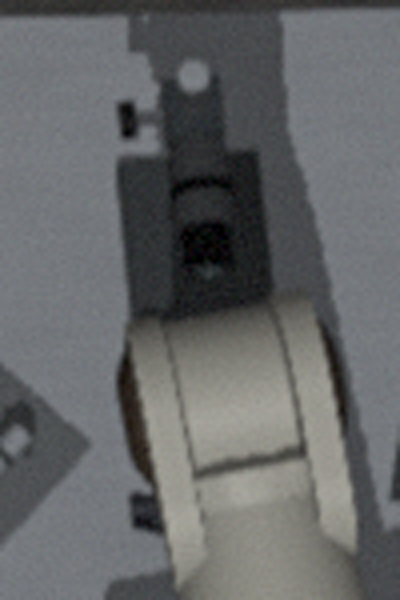

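The side crop shows the tip at (147,208) and the lens face at (418,190). The arm hides the tip in the top view. I'll compare the tip with the hand model.

```bash
python3 - <<'E'
from h import *
s=r.sense();R=Ro.from_euler("xyz",s["tool_rot"],degrees=True)
m=(280+147.5/5-.5,130+208.5/5-.5); print("meas",m)
for h in (.018,.02,.022):
  p=s["tool_pos"]+R.apply([0,.057,-h]); print(p,proj("side",p))
# nut back/front from side: axis direction
o,d=ray("side",*m); y=s["tool_pos"][1]+.001; print("side ray at tip's y",o+d*(y-o[1])/d[1])
ml=(363.2,167.8);o,d=ray("side",*ml);print("lens at y .0748",o+d*(.0748-o[1])/d[1])
E
```

```text
meas (309.0, 171.2)
[0.49917716 0.07736699 0.21887801] [309.37728345 171.23182107]
[0.49919836 0.07737439 0.22087788] [309.37163182 170.57854236]
[0.49921956 0.0773818  0.22287776] [309.36597048 169.92414111]
side ray at tip's y [0.49810465 0.07630976 0.21968525]
lens at y .0748 [0.64192951 0.0748     0.22118732]
```

The model fits (tip 57 mm ahead, 18 mm up). I'll advance to focus, with TCP target (0.525, 0.0683, 0.203).

```bash
python3 -m jog '[[[-3,15,-1],[-0.01,0,-0.02],-1],[[-2,15,0],[0,0,0],-1],[[-2,15,0],[0,0,0],-1],[[0,15,0],[0,0,0],-1],[[0,8,0],[0,0,0],-1],[[0,0,0],[0,0,0],-1]]'
python3 - <<'E'
from h import *
st(); go([.525,.0683,.203],[180,0,93.2])
E
```

```text
t: 13.6
tool_pos: [0.5159, 0.0757, 0.2002]
tool_rot: [180.0, 0.2, 93.5]
wrist_force: [-0.9, -0.7, -2.3]
opening: 0.263
t 13.6 p [0.5159 0.0757 0.2002] rot [1.7998e+02 1.6000e-01 9.3460e+01] q [ 8.4  0.5  2.  91.5 -0.2  5. ] F [-0.9 -0.7 -2.3] op 0.263
shift mm [-8.   8.7 -2.8] turn [0.    0.003 0.005]
```

```bash
python3 -m jog '[[[-5,5,-2],[0,0,0],-1],[[-3,4,-1],[0,0,0],-1],[[0,0,0],[0,0,0],-1],[[0,0,0],[0,0,0],-1]]'
python3 - <<'E'
from h import *
st(); go([.525,.0683,.203],[180,0,93.2])
im,_=snap("side","s11"); cv2.imwrite("pics/s11z.png",cv2.resize(im[140:200,310:410],None,fx=8,fy=8,interpolation=cv2.INTER_CUBIC))
im,_=snap("top","t11"); cv2.imwrite("pics/t11z.png",cv2.resize(im[80:230,270:370],None,fx=4,fy=4,interpolation=cv2.INTER_CUBIC))
snap("wrist","w11")
E
```

```text
t: 14.0
tool_pos: [0.5255, 0.0682, 0.2033]
tool_rot: [-180.0, 0.2, 93.5]
wrist_force: [-0.1, 0.3, -3.1]
opening: 0.26
t 14.0 p [0.5255 0.0682 0.2033] rot [-1.7999e+02  1.6000e-01  9.3520e+01] q [ 7.5  1.7  3.6 91.9 -0.2  4. ] F [-0.1  0.3 -3.1] op 0.26
shift mm [ 0.1 -0.5  0.3] turn [-0.     0.003  0.006]
```

View pics/s11z.png

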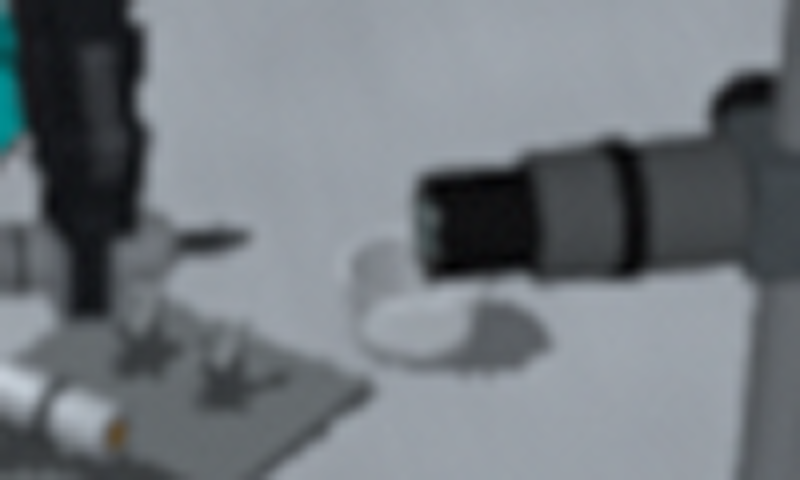

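View pics/t11z.png

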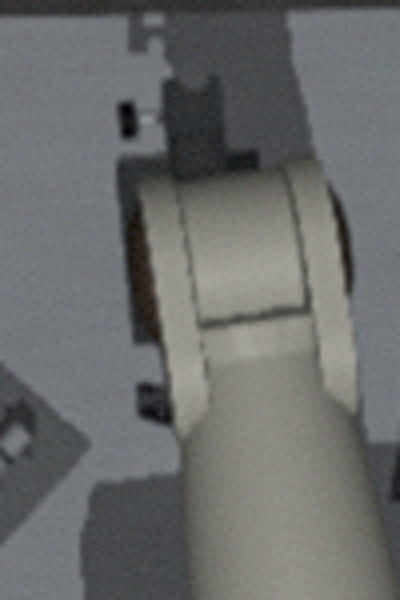

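View pics/w11.png

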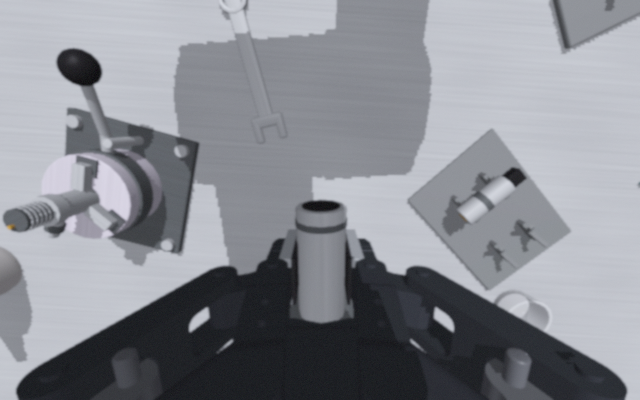

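```bash
python3 - <<'E'
from h import *
m=(310+248.5/8-.5,140+237.5/8-.5);print("tip px",m)
s=r.sense();R=Ro.from_euler("xyz",s["tool_rot"],degrees=True)
t=s["tool_pos"]+R.apply([0,.057,-.018]);print("model tip",t,proj("side",t))
u=np.array([np.cos(np.radians(3.3)),np.sin(np.radians(3.3)),0])
for L in ([.6428,.0748,.221],[.6433,.0738,.221]): print("focus",L-.06*u,proj("side",L-.06*u),1000*(t-(L-.06*u)))
o,d=ray("side",*m);print("side ray",o+d*(t[1]-o[1])/d[1])
b=s["tool_pos"]+R.apply([0,-.030,-.018]);print("model nut back px",(proj("side",b)-[310,140]+.5)*8)
im=cv2.imread("pics/w11.png");P=r.camera_params("wrist")
mm=(im[40:95,45:110].max(2)<45).astype(np.uint8);n,l,q,c=cv2.connectedComponentsWithStats(mm);i=1+np.argmax(q[1:,4])
p=onz("wrist",*(c[i]+[45,40]),.087,P);v=p[:2]-[.551,-.173];print("ball",c[i]+[45,40],p,np.linalg.norm(v),"lever deg",np.degrees(np.arctan2(v[1],v[0]))%360-167.5)
print(proj("wrist",[.551,-.173,.14],P)); st()
E
```

```text
tip px (340.5625, 169.1875)
model tip [0.58228062 0.07187152 0.22134094] [340.98494474 169.64331798]
focus [0.58289949 0.07134616 0.221     ] [341.24320802 169.84306314] [-0.61887045  0.52536183  0.34093827]
focus [0.58339949 0.07034616 0.221     ] [341.48407961 170.02690776] [-1.11887045  1.52536183  0.34093827]
side ray [0.58113319 0.07187152 0.2228158 ]
model nut back px [ -9.66491943 265.16250442]
ball [80.94425484 69.00910125] [ 0.42819004 -0.14447193  0.087     ] 0.12607988003301374 lever deg -0.5775579924839747
[ 13.27214775 223.16177971]
t 14.15 p [0.5254 0.0683 0.2033] rot [-1.7999e+02  1.6000e-01  9.3530e+01] q [ 7.5  1.7  3.6 91.9 -0.2  4. ] F [ 0.4 -0.3 -1.5] op 0.257
```

The tip is within about 2 mm of focus in the model and the side view. The lever is about 0.6° from its stop, and the injector top is where predicted. Handing in.

```bash
python3 - <<'E'
from h import *
s=r.sense(); print(np.round(s["qvel"],2)); r.finish_job(); st()
E
```

```text
[-0.01 -0.01 -0.11 -0.09  0.    0.09]
the job is handed in; nothing more can be done
the job is handed in; nothing more can be done
```

The job is handed in, and the last checks before hand-in looked good: the lever is closed and the nozzle is held at the inspection point. The hand-in itself reports no verdict.

- **Lever:** I swung it clockwise with the open fingers either side of its ball until the force jumped to 26 N. Two camera views put it within about 0.6° of the stop, and the rod was seen against the stop pin. The injector body still stood upright.
- **Nozzle:** I gripped the nut between the cradle's rests with 60 N, lifted it clear and brought it to the camera. I saw no contact with the fine tip at any point. The magnet head looked undisturbed.
- **Final pose:** The tip is within about 1–2 mm of the point 60 mm in front of the lens by the arm's pose, and about 3 mm by the side camera. The axis is level and within about 1° of the lens axis. The arm was still, at about 14 s of the 58 s allowed.

**Weaker checks:**
- **Tip sideways position:** the arm hid the tip from the top camera, so this rests on the arm's own pose and the lens position measured earlier.
- **Heights:** the two wrist views gave 28–41 mm for points on the part (average about 34 mm), against 36 mm in the text. For the final height I used an 18 mm offset from the TCP, which agreed with the side view to about 1.5 mm.

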